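Load a sample cassette under the spring flap of a lab reader

ROBOT

A 6-joint arm with a two-finger parallel gripper is mounted at the origin on the work surface. World frame = base frame: x ahead of the robot, y to its left, z up, the work surface at z = 0. Lengths are in m, angles in rad, forces in N, time in s.
With the tool pointing down it reaches from about 0.375 to 0.925 m from the base axis. Payload 5.7 kg.
Tool frame: the origin (TCP) lies at the centre of the arm's flange, where the gripper is bolted on; the fingertips stand 173 mm ahead of it and the grasp point (between the pads) lies 155 mm ahead of it; x points along the fingers, z is the direction in which the jaws open and shut, and the axes are right-handed (so a half turn about x gives the same grasp; the last joint's range is limited). The gripper opens to 85 mm and grips with 20 to 120 N. Pads are 22 mm wide; open, the fingers measure 114 mm over their backs; the gripper's body (76 mm by 85 mm) begins 54 mm behind the grasp point. The pads swing forward as they close: fully open they stand 13 mm farther back than shut.
Start: joints at [1.122, 0.359, 1.51, -0, 1.272, -0.115], TCP at [0.197, 0.567, 0.405] pointing down, gripper open.
Joint ranges: [-2.97, 2.97], [-1.01, 2.36], [0.21, 2.38], [-0.96, 4.11], [0.2, 2.71], [-2.98, 2.98]. Speed limits (rad/s): [2.39, 2.39, 3.14, 3.14, 3.14, 3.14].

INTERFACE

Orientations are given as a unit quaternion [x, y, z, w].
In Python, from station import read_state, snapshot, camera_info, close_job, recognise gives the robot as it stands.
- The arm moves only by the tool arm_command, never from a script. Its argument "targets" is a list of rows, each a list of 4 numbers: the shift along the world's x, y, z in mm, then the turn about the world's z in degrees. A call has 1 to 20 rows; each row shifts and turns the commanded pose from where the row before left it; what a row does not reach is not made up. A row lasts 1/12 s, in which the tool goes at most 41.7 mm and 7.16 degrees, less where a joint would pass 70% of its speed; a pose out of reach is approached as far as the arm can. A call with a gripper value outside its range is refused whole. "fingers" is the gripper's target within -1 to 1 (fully open at 1, half-way at 0, shut at -1), set as the call begins (left out, the last holds). The fingers move at their own pace and stop on an object; "grip_force" is the grip in N (left out, the last holds). Time passes only in rows, so rows that do not move let the fingers close. It gives the time, the measured TCP pose, the force and the opening at its end, in the units of the state.
- read_state(): the state, without advancing time (a new reading comes with each control period).
- snapshot(name): name is "scene" or "side" or "wrist"; returns the picture (384x512x3 uint8, blue, green, red); there is no depth.
- camera_info(name): a dict with "mtx" (3x3 intrinsics, pixels), "T" (4x4, takes a point from camera to world coordinates); the wrist camera has in their place "T_tool_cam" (4x4, takes a point from camera to tool coordinates, whose origin is the TCP and whose axes are the tool frame's). Camera axes: x right, y down, z forward; pixel columns grow to the right and rows downward; lengths in m; the calibration is good to about 2 mm. A picture is of the moment at which its call begins: read the wrist's pose just before it. camera_info takes no time and is no camera call.
- close_job(): hands the job in, once; it reports no verdict.
Trained networks look in the newest picture that a camera, given by its name, has taken for a name from the list of things; names that differ only in an ending like _2 or _b are one class to them, and where a whole thing is asked for, a point or a joint stands for the part that bears it (a point fixed in the world has none). Each returns a list of dicts, best first, with "p" (0 to 1); they miss things now and then, are a little off and sometimes report something else, mostly with a low value. They report only what shows in the picture. A call takes as long as a camera call. They do not tell look-alikes from the thing itself.
- recognise(camera, label): "rect" ([left, top, right, bottom] in pixels, round what is visible of it).
The state is a dict: "time_s": time; "qpos": joint angles; "joint_velocities": joint speeds; "effort": joint torques, N m; "tcp_pos": TCP position; "ee_rot": TCP orientation; "contact_force": force on the tool from outside, world axes, zero at the start; "moment": the same for the moment, N m; "opening": finger opening in m.
Only numpy, scipy, OpenCV 4.12 (cv2) and the standard library are available. Lean on these libraries where they do the work, as an engineer would, in place of code of your own. Each camera call takes 0.05 s, during which the arm holds its last target.

TASK

Load the yellow-capped sample cassette into the bench reader: with one fingertip press down the blue tab of the spring-shut flap on that cassette's lane and hold the flap open, while the other fingertip pushes the cassette along the lane under the flap, fully home against the back stop; then let the flap spring shut over it. Only push the cassette, do not lift or tip it; leave the white cassette and its flap alone, and do not disturb the other things on the bench.

Things in the scene. Friction and masses are not known exactly. Their poses are not given: they have to be found in the camera images.
- reader: white two-lane bench reader, fixed, placed and turned differently each time. Origin on the bench, on its middle line, under the flaps' front edge; x = push direction (away from the robot), y = left, z up; all reader numbers are in this frame. Lanes along x, open above and in front, 36 mm wide, centred at y = +21 and -21 mm, floor z = 22 mm. Housing beyond x = 78 mm, 85 mm tall, 150 mm wide.
- home_left (a point): point on the left lane's floor under the centre of a cassette that is fully home (reader x = 36, y = +21, z = 22 mm); its rear face is then at x = 17 mm. The lane runs from x = -98 mm to the back stop at x = 55 mm. Walls: 6 mm thick between the lanes, 3 mm outside (outer face 42 mm from the middle line), 12 mm above the floor, outer ones 17 mm beside the flap.
- home_right (a point): the same for the right lane (y = -21 mm).
- cassette_yellow: flat capped cassette, grey base, yellow cap, 38 mm long (its x) by 32 wide by 17 tall, about 60 g, loose. Origin at the centre of its underside. Starts on the floor of either lane in front of the flap, centre at x = -40 to -26 mm of the reader's frame, nearly square to the lane. This is the one to load.
- cassette_white: flat capped cassette, grey base, white cap, 38 mm long (its x) by 32 wide by 17 tall, about 60 g, loose. Origin at the centre of its underside. Starts on the floor of either lane in front of the flap, centre at x = -40 to -26 mm of the reader's frame, nearly square to the lane. Leave it where it is.
- flap_left (a joint): Left flap of the reader (its +y lane). 0 rad = shut, 1.45 = fully open; a spring shuts it, so it must be held. Hinge along the reader's x at y = +42, z = 43 mm. Plate: clear with orange edges, 37 mm wide, x = 1 to 61 mm, level over the lane when shut; an orange lip at its front hangs to z = 34 mm and blocks the lane. The cassette passes from about 0.8 rad; at 1.3 the plate's edge is at z = 80 mm.
- flap_right (a joint): Right flap of the reader (its -y lane). 0 rad = shut, 1.45 = fully open; a spring shuts it, so it must be held. Hinge along the reader's x at y = -42, z = 43 mm. Plate: clear with orange edges, 37 mm wide, x = 1 to 61 mm, level over the lane when shut; an orange lip at its front hangs to z = 34 mm and blocks the lane. The cassette passes from about 0.8 rad; at 1.3 the plate's edge is at z = 80 mm.
- tab_left (a point): point on the outer edge (x = -60 mm, y = +71, z = 64 mm when shut) of the left blue press tab, part of the flap: 36 mm wide from hinge to outer edge, x = -85 to 45 mm, 3 mm thick, rising outwards at 35 degrees when shut. Pressed down anywhere along it, it lifts the flap: 1 to 2 N at the edge at first, 5 to 8 N at the end. A tip at z = 31 mm, 16 mm outward of the hinge, gives about 1.3 rad.
- tab_right (a point): point on the outer edge (x = -60 mm, y = -71, z = 64 mm when shut) of the right blue press tab, part of the flap: 36 mm wide from hinge to outer edge, x = -85 to 45 mm, 3 mm thick, rising outwards at 35 degrees when shut. Pressed down anywhere along it, it lifts the flap: 1 to 2 N at the edge at first, 5 to 8 N at the end. A tip at z = 31 mm, 16 mm outward of the hinge, gives about 1.3 rad.
- jar: bystander: closed glass jar with yellow lid, 44 mm across, 55 mm tall, upright, left of the reader. Origin at the centre of its underside.
- thermometer: bystander: black pocket thermometer with a steel probe, lying right of the reader, 143 mm long, 14 mm tall. Origin under the middle of its black case.
- marker: bystander: red and white marker lying on the bench, 120 mm long. Origin under its middle.
- beaker: bystander: glass beaker, 64 mm across, 85 mm tall. Origin at the centre of its underside.
- custard_cup: bystander: empty yellow cup, 60 mm across, 50 mm tall. Origin at the centre of its underside.
- spatula: bystander: white-handled spatula lying on the bench, 200 mm long. Origin under it.
There are look-alikes about, which are no part of the job. What is shaped like the cassette_yellow but brown, red or turquoise is not meant.

How it is judged:
On the way, in this order (a step that is already met when the one before it is completed fails the run):
1. the flap of the yellow cassette's lane is held open while the cassette is still in front of it (((y of cassette_yellow in the frame of reader above 0 m and value of joint flap_left above 0.6 rad) or (y of cassette_yellow in the frame of reader below 0 m and value of joint flap_right above 0.6 rad)) and x of cassette_yellow in the frame of reader below -0.012 m), for 0.2 s.
2. the yellow cassette has been pushed home with that flap still held open (((y of cassette_yellow in the frame of reader above 0 m and value of joint flap_left above 0.4 rad) or (y of cassette_yellow in the frame of reader below 0 m and value of joint flap_right above 0.4 rad)) and x of cassette_yellow in the frame of reader above 0.032 m and z of cassette_yellow in the frame of reader below 0.026 m and angle between cassette_yellow's own z axis and vertical below 0.1 rad), for 0.1 s.
At the end, for the whole second after the job is handed in: The yellow cassette lies flat and at rest on the floor of its lane, within 4 mm of fully home against the back stop, and both flaps are shut (within 0.08 rad) (x of cassette_yellow in the frame of reader above 0.032 m and z of cassette_yellow in the frame of reader below 0.026 m and angle between cassette_yellow's own z axis and vertical below 0.1 rad and linear speed of cassette_yellow below 0.02 m/s and value of joint each of flap_left, flap_right below 0.08 rad); the robot touches nothing.
It fails at once if the yellow cassette is lifted more than 10 mm off the lane floor or tipped over 0.35 rad (z of cassette_yellow in the frame of reader above 0.032 m or angle between cassette_yellow's own z axis and vertical above 0.35 rad).
It fails at once if the flap of the white cassette's lane is opened by more than 0.3 rad ((y of cassette_yellow in the frame of reader above 0 m and value of joint flap_right above 0.3 rad) or (y of cassette_yellow in the frame of reader below 0 m and value of joint flap_left above 0.3 rad)).
It fails at once if the white cassette is moved more than 8 mm (distance of cassette_white from where it was at the start of the episode above 0.008 m).
It fails at once if another thing on the bench (jar, thermometer, marker, beaker, yellow cup, spatula) is moved more than 25 mm (distance of any of jar, thermometer, marker, beaker, custard_cup, spatula from where it was at the start of the episode above 0.025 m).
It also fails if it takes over 45 s, if anything falls off the work surface, if the arm or the gripper's body presses on something with over 40 N, if the wrist force passes 120 N, or if a joint passes its speed limit or range.

## Working session

There is one attempt and no reset: what is moved stays moved. The work goes in short steps, Python scripts to look and compute and a tool call to move; the robot and the scene stay as the last step left them, time stands still between calls to the robot, and variables do not carry over. Pictures are saved under pics/ and viewed, and the job is handed in when it is done.

Besides the shell and the picture viewer there is one more tool, called after "Emit:" as name(argument=value, ...), one argument or row to a line, values as JSON. arm_command: Moves the arm, as the interface text tells. Its arguments: {"type":"object","properties":{"targets":{"type":"array","items":{"type":"array","items":{"type":"number"}}},"fingers":{"type":"number"},"grip_force":{"type":"number"}},"required":["targets"]}

```bash
mkdir -p pics; ls; python3 - <<'E'
from station import *
import cv2,numpy as np
s=read_state();print(s)
for n in ["scene","side","wrist"]:
    cv2.imwrite(f"pics/{n}0.png",snapshot(n)); print(n,{k:np.round(v,4).tolist() for k,v in camera_info(n).items()})
E
```

```text
pics
{'time_s': 0.0, 'qpos': array([ 1.12193453e+00,  3.59500042e-01,  1.51143975e+00,  1.04935261e-06,
        1.27249561e+00, -1.15092464e-01]), 'joint_velocities': array([-7.46689599e-04,  4.76549830e-05,  1.82865691e-03,  2.92085151e-04,
        2.51083364e-04, -1.11843385e-03]), 'effort': array([-3.02156172e-03, -5.27632892e+01, -2.78621721e+01, -5.35373492e-04,
        1.35521090e-02, -4.46246645e-06]), 'tcp_pos': array([0.19640774, 0.56655735, 0.40385346]), 'ee_rot': array([-0.4103117 ,  0.57667975,  0.40968371,  0.57553804]), 'contact_force': array([-0.43015372,  0.03761411, -1.26893992]), 'moment': array([-0.00876555, -0.02319666,  0.00858268]), 'opening': 0.08517883746988479}
scene {'mtx': [[359.1892, 0.0, 260.9783], [0.0, 359.1892, 189.1568], [0.0, 0.0, 1.0]], 'T': [[-0.3933, 0.6786, -0.6203, 1.046], [0.9194, 0.2926, -0.2629, 0.197], [0.0031, -0.6737, -0.739, 0.6965], [0.0, 0.0, 0.0, 1.0]]}
side {'mtx': [[369.8476, 0.0, 251.2418], [0.0, 369.8476, 185.1433], [0.0, 0.0, 1.0]], 'T': [[0.9718, -0.1309, 0.196, 0.3693], [-0.2356, -0.5668, 0.7894, -0.6718], [0.0077, -0.8134, -0.5817, 0.5481], [0.0, 0.0, 0.0, 1.0]]}
wrist {'mtx': [[341.3398, 0.0, 257.4577], [0.0, 341.3398, 184.1369], [0.0, 0.0, 1.0]], 'T_tool_cam': [[0.0002, -0.3048, 0.9524, 0.0312], [-0.0002, -0.9524, -0.3048, 0.0769], [1.0, -0.0001, -0.0003, 0.0005], [0.0, 0.0, 0.0, 1.0]]}
```

View pics/scene0.png

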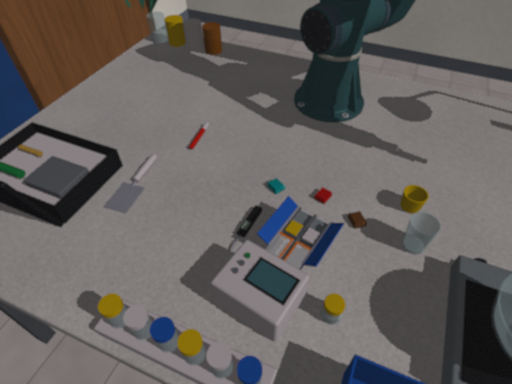

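View pics/side0.png

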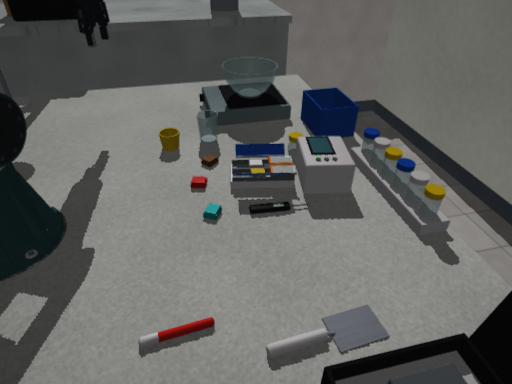

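View pics/wrist0.png

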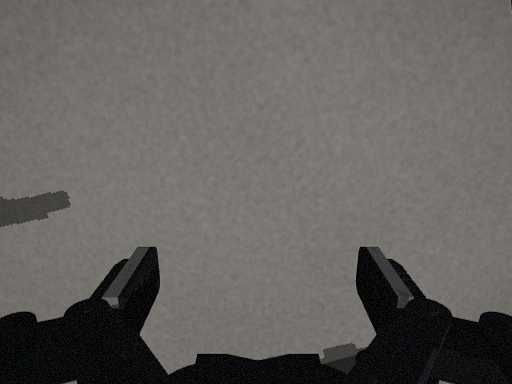

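```bash
python3 - <<'E'
from station import *
import cv2,numpy as np
for n in ["scene","side"]:
    im=snapshot(n)
    for l in ["reader","cassette_yellow","cassette_white","tab_left","tab_right","jar","thermometer"]:
        print(n,l,[(np.round(d["rect"]).tolist(),round(d["p"],2)) for d in recognise(n,l)][:3])
im=cv2.imread("pics/scene0.png")[180:340,200:360]; cv2.imwrite("pics/sz.png",cv2.resize(im,None,fx=3.7,fy=3.7,interpolation=cv2.INTER_CUBIC))
im=cv2.imread("pics/side0.png")[110:230,220:380]; cv2.imwrite("pics/dz.png",cv2.resize(im,None,fx=5,fy=5,interpolation=cv2.INTER_CUBIC))
E
```

```text
scene reader [([214.0, 199.0, 345.0, 340.0], 0.55)]
scene cassette_yellow [([347.0, 212.0, 364.0, 228.0], 0.77), ([269.0, 178.0, 284.0, 192.0], 0.72), ([314.0, 191.0, 329.0, 204.0], 0.72)]
scene cassette_white [([300.0, 231.0, 322.0, 248.0], 0.7), ([287.0, 222.0, 302.0, 238.0], 0.55)]
scene tab_left [([281.0, 224.0, 345.0, 268.0], 0.96), ([256.0, 195.0, 298.0, 260.0], 0.33)]
scene tab_right [([257.0, 194.0, 296.0, 256.0], 0.76)]
scene jar [([319.0, 294.0, 345.0, 324.0], 0.56)]
scene thermometer [([228.0, 207.0, 261.0, 253.0], 0.83)]
side reader [([233.0, 135.0, 352.0, 191.0], 0.9)]
side cassette_yellow [([207.0, 205.0, 224.0, 221.0], 0.72), ([189.0, 178.0, 206.0, 188.0], 0.71), ([252.0, 168.0, 262.0, 174.0], 0.64)]
side cassette_white []
side tab_left [([236.0, 142.0, 294.0, 169.0], 0.69)]
side tab_right [([239.0, 166.0, 295.0, 175.0], 0.57), ([290.0, 132.0, 303.0, 155.0], 0.48)]
side jar [([291.0, 129.0, 299.0, 155.0], 0.52)]
side thermometer [([250.0, 204.0, 296.0, 214.0], 0.82)]
```

View pics/sz.png

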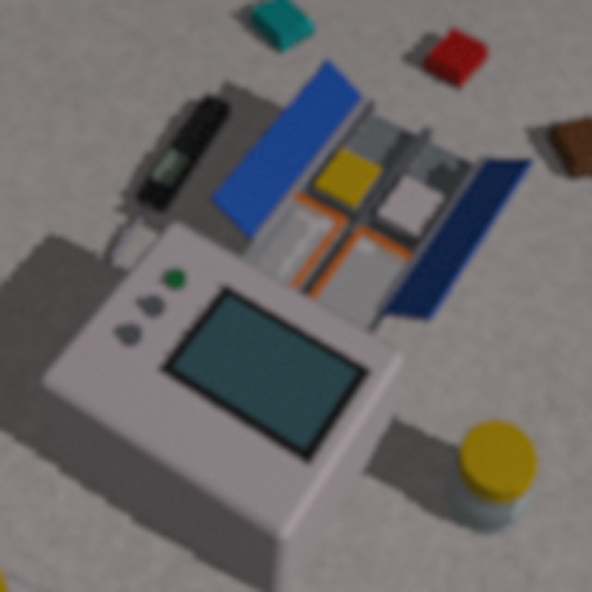

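View pics/dz.png

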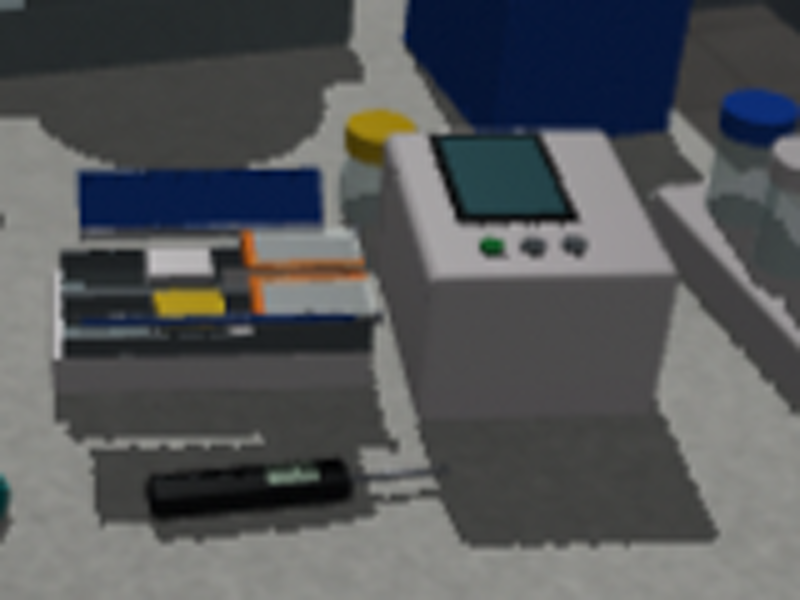

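```bash
cat > fit.py <<'E'
from station import camera_info
import numpy as np
from scipy.optimize import least_squares
def proj(ci,T,P):
    Pc=(P-T[:3,3])@T[:3,:3]
    return (Pc@ci.T)[:,:2]/Pc[:,2:]
def R2w(p,P):  # p x,y,yaw ; P mm reader
    c,s=np.cos(p[2]),np.sin(p[2]);P=np.asarray(P,float)/1000
    return np.stack([p[0]+c*P[:,0]-s*P[:,1],p[1]+s*P[:,0]+c*P[:,1],P[:,2]],1)
def fit(obs,p0):
    # obs: list of (K,T,P(mm),uv)
    f=lambda p:np.concatenate([(proj(K,T,R2w(p,P))-uv).ravel() for K,T,P,uv in obs])
    r=least_squares(f,p0,loss='soft_l1',f_scale=1.0); return r.x,[ (proj(K,T,R2w(r.x,P))-uv).round(1).tolist() for K,T,P,uv in obs]
E
python3 - <<'E'
from fit import *
sc=camera_info("scene");sd=camera_info("side")
A=np.array
Ps=A([[-85,-71.5,63.6],[45,-71.5,63.6],[45,-42,43],[-85,-42,43],[-85,71.5,63.6],[45,71.5,63.6],[78,-75,85],[78,75,85]])
us=A([[327,62],[213,197],[248,236],[360,97],[530,160],[430,318],[182,225],[400,358]])/3.7+[200,180]
Pd=A([[-85,71.5,63.6],[45,71.5,63.6],[78,75,85],[78,-75,85]])
ud=A([[80,172],[320,170],[388,135],[433,275]])/5+[220,110]
o=[(sc["mtx"],sc["T"],Ps,us),(sd["mtx"],sd["T"],Pd,ud)]
for oo in (o,o[:1],o[1:]):
    p,r=fit(oo,[0.5,0,0]);print(p,np.degrees(p[2]));print(r)
p,_=fit(o,[.5,0,0])
from station import read_state
from scipy.spatial.transform import Rotation as R
print(R.from_quat(read_state()["ee_rot"]).as_matrix().round(3))
E
```

```text
[ 0.60661698  0.09198952 -0.19140196] -10.966524670556401
[[[-0.6, -0.8], [-1.3, 0.3], [0.6, 1.7], [0.7, 0.8], [0.3, 0.2], [-0.9, 0.9], [-3.5, -3.1], [1.8, -2.1]], [[-0.2, -0.4], [0.3, -0.8], [-0.6, -1.7], [-0.2, 0.7]]]
[ 0.60624242  0.09243552 -0.18837166] -10.792901149466667
[[[-0.5, -0.9], [-1.0, 0.4], [0.8, 1.7], [0.8, 0.7], [0.5, 0.1], [-0.5, 0.7], [-3.2, -3.1], [2.3, -2.2]]]
[ 0.60622826  0.08931766 -0.19357327] -11.090931599047911
[[[-0.1, 0.0], [0.5, -0.3], [-0.4, -1.2], [0.0, 1.3]]]
[[-0.    -0.945  0.328]
 [-0.     0.328  0.945]
 [-1.     0.    -0.   ]]
```

Emit:
arm_command(
  targets=[
    [17,-25,0,0.4],
    [17,-25,0,0.4],
    [17,-25,0,0.4],
    [17,-25,0,0.4],
    [17,-25,0,0.4],
    [17,-25,0,0.4],
    [17,-25,0,0.4],
    [17,-25,0,0.4],
    [17,-25,0,0.4],
    [17,-25,0,0.4],
    [17,-25,0,0.4],
    [17,-25,0,0.4],
    [17,-25,0,0.4],
    [17,-25,0,0.4],
    [17,-25,0,0.4],
    [17,-25,0,0.4],
    [17,-25,0,0.4],
    [17,-25,0,0.4],
    [17,-25,0,0.4],
    [17,-25,0,0.4],
  ],
  fingers=-0.3,
)

```text
time_s: 2.62
tcp_pos: [0.5373, 0.0654, 0.4048]
ee_rot: [-0.449, 0.546, 0.449, 0.546]
contact_force: [-0.1, -0.1, 0.8]
opening: 0.0302
```

```bash
python3 - <<'E'
from station import *
import cv2,numpy as np
from scipy.spatial.transform import Rotation as R
s=read_state();print(s["time_s"],s["tcp_pos"],s["ee_rot"],s["opening"],s["contact_force"],s["joint_velocities"])
im=snapshot("wrist");np.savez("w1.npz",p=s["tcp_pos"],q=s["ee_rot"]);cv2.imwrite("pics/w1.png",im)
for l in ["cassette_yellow","cassette_white","tab_right","thermometer"]: print(l,[(np.round(d["rect"]).tolist(),round(d["p"],2)) for d in recognise("wrist",l)][:3])
cv2.imwrite("pics/w1z.png",cv2.resize(im,(768,576),interpolation=cv2.INTER_CUBIC))
E
```

```text
2.6167 [0.53725132 0.06544236 0.40481921] [-0.44928958  0.5459952   0.44913221  0.54617614] 0.03022713424047218 [-0.06242254 -0.09028539  0.75660178] [-0.5700427   0.23195875 -0.33322743  0.00351163  0.09542642 -0.64900711]
cassette_yellow [([135.0, 53.0, 181.0, 96.0], 0.94), ([261.0, 164.0, 291.0, 200.0], 0.9), ([355.0, 30.0, 402.0, 84.0], 0.76)]
cassette_white [([299.0, 159.0, 331.0, 199.0], 0.67)]
tab_right [([223.0, 130.0, 296.0, 270.0], 0.68)]
thermometer [([162.0, 157.0, 194.0, 253.0], 0.77), ([223.0, 134.0, 292.0, 268.0], 0.26), ([299.0, 132.0, 381.0, 261.0], 0.21)]
```

View pics/w1z.png

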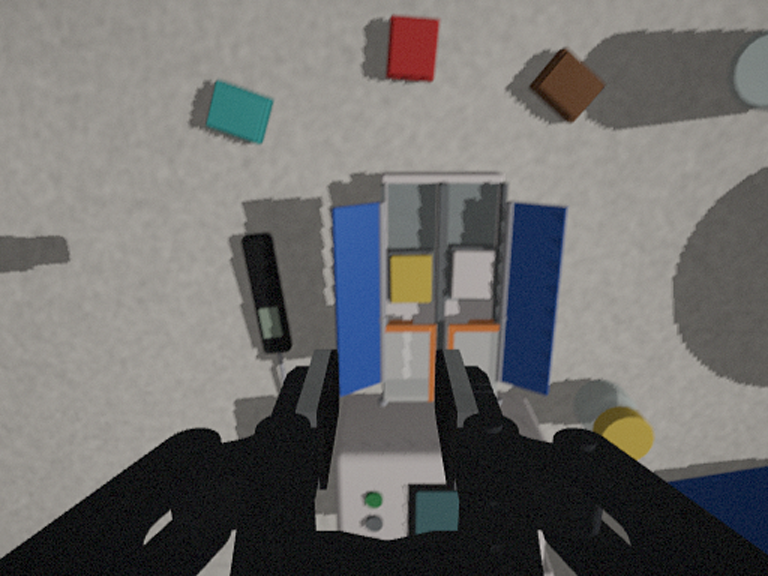

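```bash
python3 - <<'E'
from station import *
import cv2,numpy as np
snapshot("scene");snapshot("scene");snapshot("scene")
s=read_state();print(s["time_s"],s["tcp_pos"],s["ee_rot"],s["opening"],s["contact_force"],abs(s["joint_velocities"]).max())
im=snapshot("wrist");np.savez("w1.npz",p=s["tcp_pos"],q=s["ee_rot"]);cv2.imwrite("pics/w2.png",im)
c=im[100:290,200:400]
cv2.imwrite("pics/w2z.png",cv2.resize(c,None,fx=3,fy=3,interpolation=cv2.INTER_CUBIC))
E
```

```text
3.0167 [0.5358417  0.06784074 0.40465582] [-0.4493482   0.54594426  0.44969491  0.54571563] 0.029742744470583643 [-0.18330404  0.3615818   0.45647468] 0.0034916069440546604
```

View pics/w2z.png

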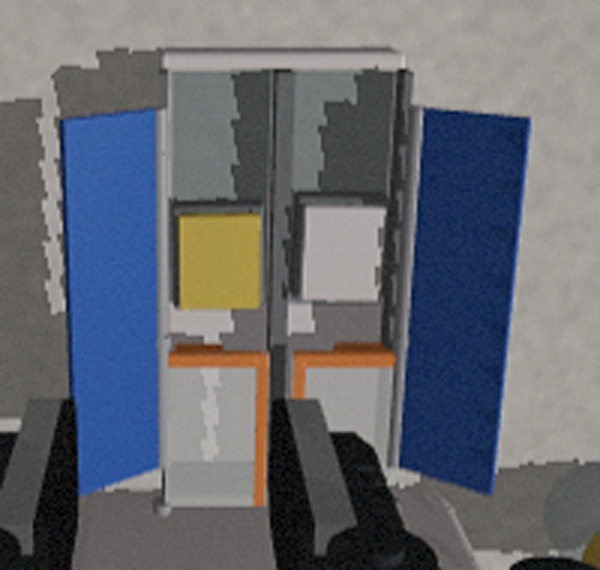

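```bash
python3 - <<'E'
from fit import *
from scipy.spatial.transform import Rotation as R
A=np.array
sc=camera_info("scene");sd=camera_info("side");w=camera_info("wrist")
d=np.load("w1.npz");Tt=np.eye(4);Tt[:3,:3]=R.from_quat(d["q"]).as_matrix();Tt[:3,3]=d["p"];Tw=Tt@w["T_tool_cam"]
Ps=A([[-85,-71.5,63.6],[45,-71.5,63.6],[45,-42,43],[-85,-42,43],[-85,71.5,63.6],[45,71.5,63.6]])
us=A([[327,62],[213,197],[248,236],[360,97],[530,160],[430,318]])/3.7+[200,180]
Pw=A([[-85,-71.5,63.6],[45,-71.5,63.6],[-85,-42,43],[45,-42,43],[-85,71.5,63.6],[45,71.5,63.6],[-85,42,43],[45,42,43]])
uw=A([[63,120],[82,493],[156,110],[160,470],[530,120],[492,493],[420,107],[400,468]])/3+[200,100]
ow=(w["mtx"],Tw,Pw,uw)
p,r=fit([ow],[.6,.09,-.19]);print(p,np.degrees(p[2]),r)
p2,_=fit([ow,(sc["mtx"],sc["T"],Ps,us)],[.6,.09,-.19]);print(p2,np.degrees(p2[2]))
def back(K,T,uv,z,p):
    dd=np.linalg.solve(K,[uv[0],uv[1],1]);dd=T[:3,:3]@dd;P=T[:3,3]+dd*(z-T[2,3])/dd[2]
    c,s=np.cos(p[2]),np.sin(p[2]);x,y=P[:2]-p[:2];return (1000*A([c*x+s*y,-s*x+c*y])).round(1)
for nm,q in [("yel",[(180,215),(260,212),(262,307),(180,310)]),("whi",[(305,207),(385,207),(380,300),(302,298)])]:
    print(nm,[back(w["mtx"],Tw,A(u)/3+[200,100],.039,p).tolist() for u in q])
print("flapfront",[back(w["mtx"],Tw,A(u)/3+[200,100],.044,p).tolist() for u in [(168,355),(268,352),(395,352)]])
print("lane front", [back(w["mtx"],Tw,A(u)/3+[200,100],.034,p).tolist() for u in [(165,52),(405,52)]])
Rr=Tt[:3,:3];print("tool z yaw",np.degrees(np.arctan2(Rr[1,2],Rr[0,2])),"tool x",Rr[:,0])
print("tcp in reader", back(A(np.eye(3)),Tt,(0,0),0,p) if 0 else None)
c,s=np.cos(p[2]),np.sin(p[2]);x,y=d["p"][:2]-p[:2];print(1000*A([c*x+s*y,-s*x+c*y]))
E
```

```text
[ 0.60682255  0.09342282 -0.18652571] -10.687136148614655 [[[-0.2, 0.6], [-1.6, 1.2], [1.2, -0.1], [1.1, -1.3], [0.4, -0.4], [0.4, 0.4], [-0.4, 0.3], [-1.7, -1.1]]]
[ 0.60662528  0.09320222 -0.18741693] -10.738199281489932
yel [[-48.4, -35.6], [-49.2, -8.5], [-14.9, -7.1], [-13.9, -35.7]]
whi [[-50.9, 6.7], [-50.7, 33.8], [-17.2, 33.9], [-18.1, 6.8]]
flapfront [[0.9, -40.0], [-0.0, -5.1], [0.3, 39.1]]
lane front [[-102.4, -40.2], [-101.9, 38.4]]
tool z yaw 78.94673789217644 tool x [-5.61302071e-04  1.72936221e-04 -9.99999828e-01]
tcp in reader None
[-65.00555611 -38.30145662]
```

Emit:
arm_command(
  targets=[
    [-2,-1,-20,0.1],
    [-2,-1,-20,0.1],
    [-2,-1,-20,0.1],
    [0,-1,-20,0],
    [0,0,-20,0],
    [0,0,-20,0],
    [0,0,-20,0],
    [0,0,0,0],
    [0,0,0,0],
  ],
)

```text
time_s: 3.82
tcp_pos: [0.5299, 0.0635, 0.2642]
ee_rot: [-0.45, 0.545, 0.451, 0.544]
contact_force: [1.0, 0.2, -0.0]
opening: 0.0297
```

```bash
cat > look.py <<'E'
import sys
from station import *
import cv2,numpy as np
from scipy.spatial.transform import Rotation as R
p=[.6068,.0934,-.1868];c,s=np.cos(p[2]),np.sin(p[2])
S=read_state();x,y=S["tcp_pos"][:2]-p[:2]
print(S["time_s"],"tcp reader",(1000*np.array([c*x+s*y,-s*x+c*y,S["tcp_pos"][2]])).round(1),"F",S["contact_force"].round(1),S["opening"])
n=sys.argv[1]
a=cv2.resize(snapshot("wrist"),(640,480),interpolation=cv2.INTER_CUBIC)
b=cv2.resize(snapshot("side")[90:210,210:370],(800,600),interpolation=cv2.INTER_CUBIC)
cv2.imwrite(f"pics/{n}w.png",a);cv2.imwrite(f"pics/{n}s.png",b)
E
python3 look.py a
```

```text
3.8167 tcp reader [-70.  -43.7 264.2] F [ 1.   0.2 -0. ] 0.029682171868784756
```

View pics/aw.png

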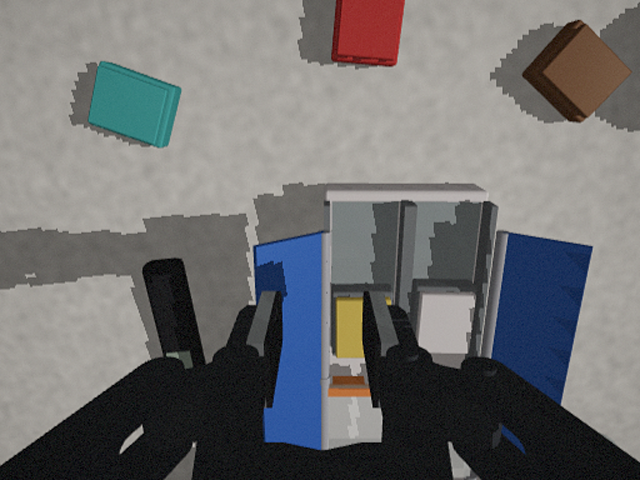

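View pics/as.png

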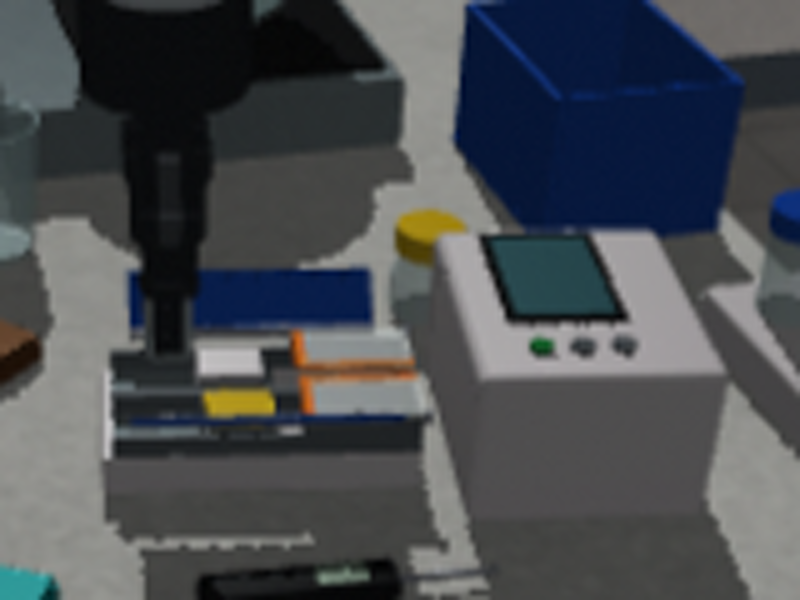

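```bash
python3 - <<'E'
from fit import *
sd=camera_info("side");p=[.6068,.0934,-.1868]
for y in (-72,-58,-21):
  for z in (85,92,99,105): print(y,z,((proj(sd["mtx"],sd["T"],R2w(p,[[-70,y,z]]))-[210,90])*5).round(0))
E
```

```text
-72 85 [[165. 379.]]
-72 92 [[165. 367.]]
-72 99 [[165. 354.]]
-72 105 [[164. 343.]]
-58 85 [[164. 363.]]
-58 92 [[164. 351.]]
-58 99 [[164. 338.]]
-58 105 [[163. 327.]]
-21 85 [[161. 323.]]
-21 92 [[161. 310.]]
-21 99 [[161. 298.]]
-21 105 [[161. 287.]]
```

Emit:
arm_command(
  targets=[
    [0,0,-8,0],
    [0,0,-8,0],
    [0,0,-8,0],
    [0,0,-8,0],
    [0,0,-8,0],
    [0,0,-6,0],
    [0,0,-6,0],
    [0,0,-6,0],
    [0,0,0,0],
    [0,0,0,0],
  ],
)

```text
time_s: 4.75
tcp_pos: [0.5306, 0.0627, 0.2064]
ee_rot: [-0.451, 0.545, 0.451, 0.545]
contact_force: [-0.2, -2.8, 1.5]
opening: 0.0296
```

```bash
python3 look.py b
```

```text
4.75 tcp reader [-69.2 -44.4 206.4] F [-0.2 -2.8  1.5] 0.029598758034597175
```

View pics/bw.png

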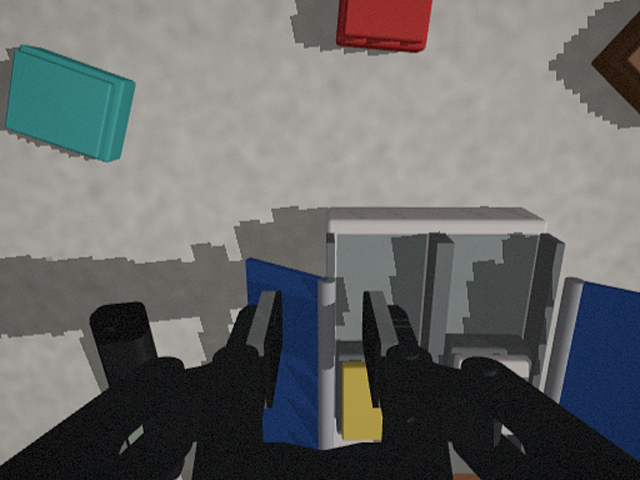

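View pics/bs.png

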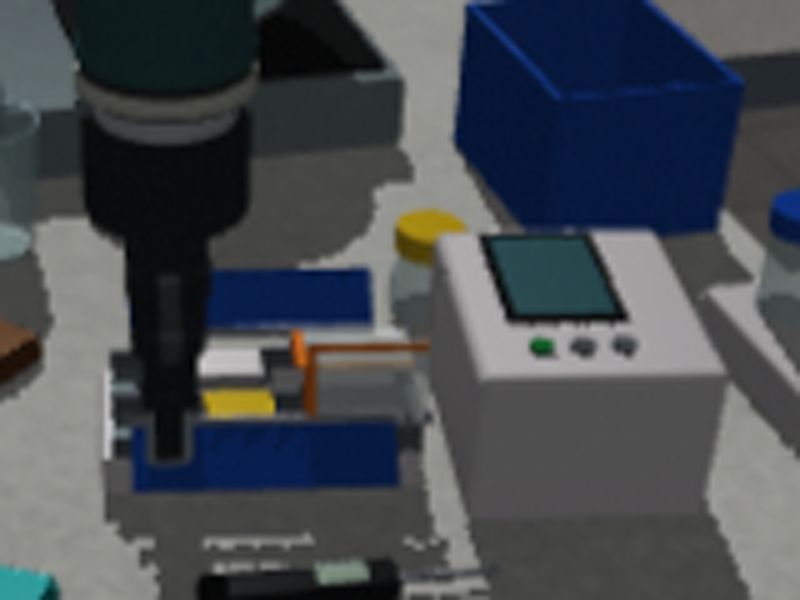

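Emit:
arm_command(
  targets=[
    [0,0,-4,0],
    [0,0,-4,0],
    [0,0,0,0],
    [0,0,0,0],
    [0,0,0,0],
  ],
)

```text
time_s: 5.27
tcp_pos: [0.5309, 0.0627, 0.199]
ee_rot: [-0.451, 0.545, 0.45, 0.545]
contact_force: [-0.8, -2.1, 7.6]
opening: 0.0298
```

```bash
python3 look.py c
```

```text
5.2667 tcp reader [-68.9 -44.2 199. ] F [-0.8 -2.1  7.6] 0.02984265327366246
```

View pics/cw.png

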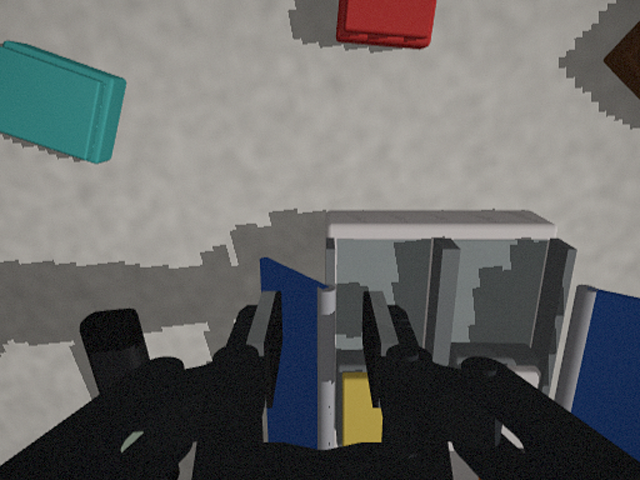

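View pics/cs.png

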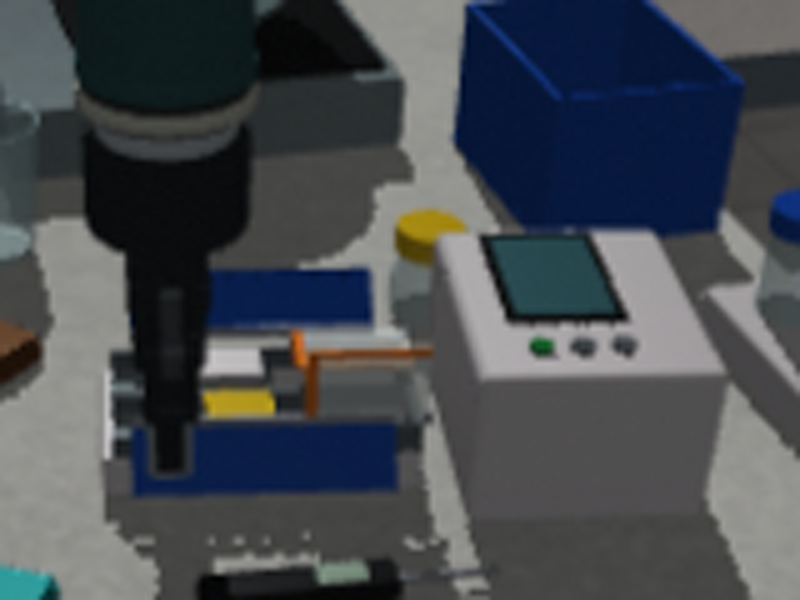

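Emit:
arm_command(
  targets=[
    [4,-0.7,0,0],
    [4,-0.7,0,0],
    [4,-0.7,0,0],
    [4,-0.8,0,0],
    [4,-0.7,0,0],
    [4,-0.8,0,0],
    [4,-0.7,0,0],
    [4,-0.8,0,0],
    [4,-0.7,0,0],
    [4,-0.8,0,0],
    [0,0,0,0],
    [0,0,0,0],
  ],
)

```text
time_s: 6.37
tcp_pos: [0.5685, 0.0548, 0.1977]
ee_rot: [-0.45, 0.547, 0.452, 0.543]
contact_force: [-5.6, -5.8, 4.3]
opening: 0.0303
```

```bash
python3 look.py d
```

```text
6.3667 tcp reader [-30.4 -45.1 197.7] F [-5.6 -5.8  4.3] 0.03025091131873355
```

View pics/dw.png

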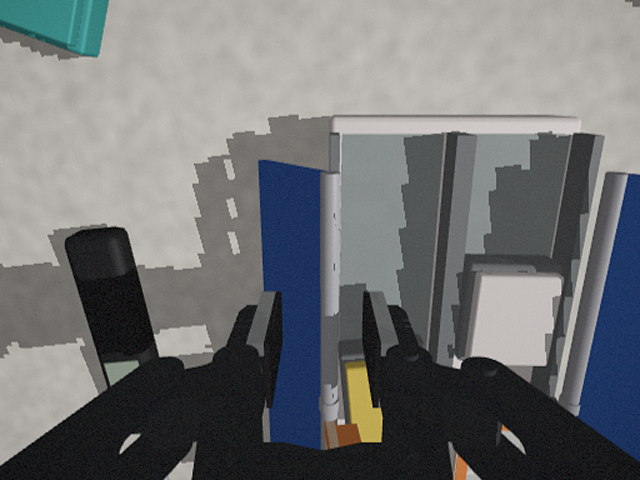

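View pics/ds.png

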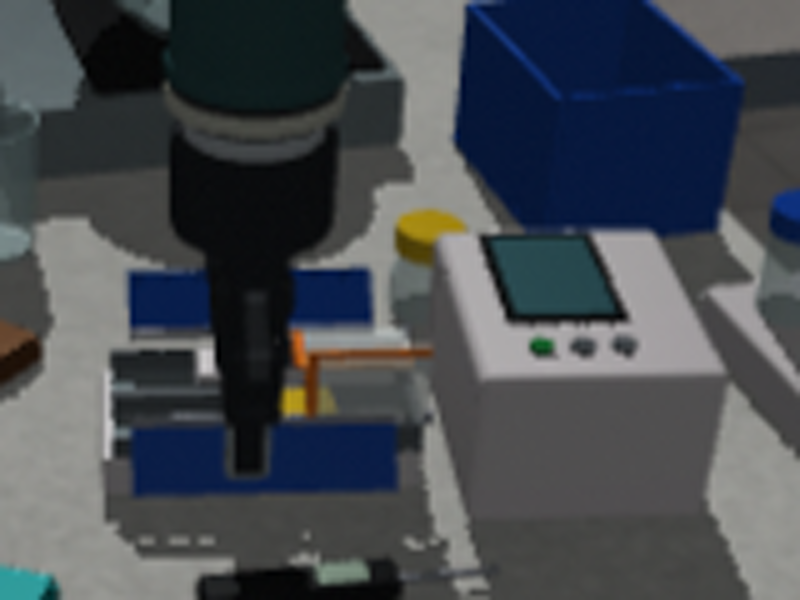

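Emit:
arm_command(
  targets=[
    [4,-0.4,0,0],
    [4,-0.6,0,0],
    [4,-0.7,0,0],
    [4,-0.7,0,0],
    [4,-0.7,0,0],
    [4,-0.7,0,0],
    [4,-0.7,0,0],
    [0,0,0,0],
    [0,0,0,0],
  ],
)

```text
time_s: 7.22
tcp_pos: [0.596, 0.0498, 0.1977]
ee_rot: [-0.45, 0.547, 0.452, 0.542]
contact_force: [-8.4, -9.0, 6.7]
opening: 0.0302
```

```bash
python3 look.py e
```

```text
7.2167 tcp reader [ -2.5 -44.8 197.7] F [-8.4 -9.   6.7] 0.03022052852000001
```

View pics/ew.png

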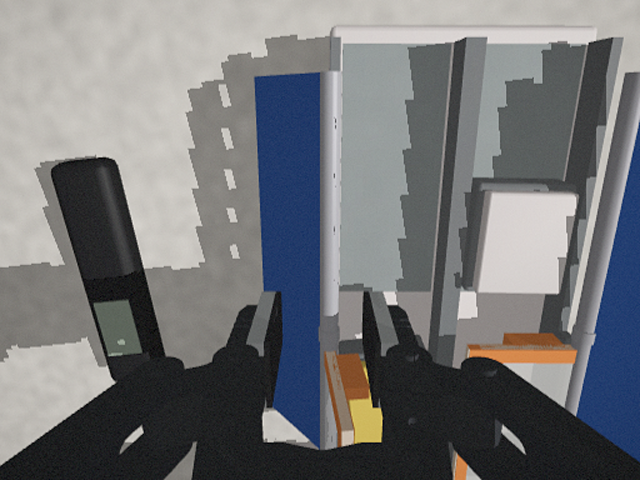

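View pics/es.png

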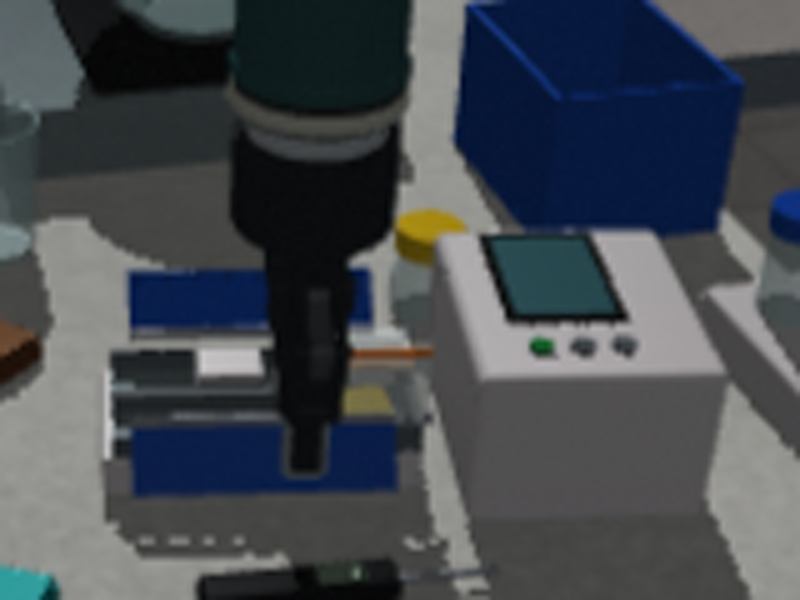

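Emit:
arm_command(
  targets=[
    [2,-0.3,0,0],
    [2,-0.3,0,0],
    [2,-0.3,0,0],
    [0,0,0,0],
  ],
)

```text
time_s: 7.65
tcp_pos: [0.6015, 0.0489, 0.1976]
ee_rot: [-0.449, 0.548, 0.452, 0.542]
contact_force: [-8.5, -9.7, 7.8]
opening: 0.03
```

```bash
python3 look.py f
```

```text
7.65 tcp reader [  3.1 -44.7 197.6] F [-8.5 -9.7  7.8] 0.030005994352273753
```

View pics/fs.png

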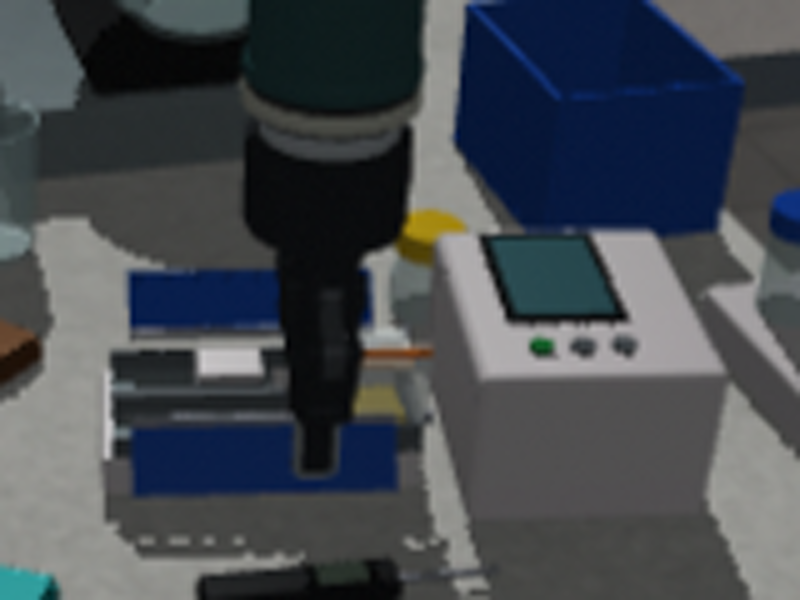

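Emit:
arm_command(
  targets=[
    [1,-0.2,0,0],
    [1,-0.2,0,0],
    [0,0,0,0],
  ],
)

```text
time_s: 8.0
tcp_pos: [0.603, 0.0486, 0.1976]
ee_rot: [-0.449, 0.548, 0.453, 0.542]
contact_force: [-10.3, -8.1, 9.7]
opening: 0.0299
```

Emit:
arm_command(
  targets=[
    [1,-0.2,0,0],
    [1,-0.2,0,0],
    [0,0,0,0],
  ],
)

```text
time_s: 8.25
tcp_pos: [0.6037, 0.0485, 0.1975]
ee_rot: [-0.448, 0.549, 0.453, 0.541]
contact_force: [-13.8, -6.2, 12.4]
opening: 0.03
```

```bash
python3 look.py g
```

```text
8.25 tcp reader [  5.3 -44.7 197.5] F [-13.8  -6.2  12.4] 0.03004287100018698
```

View pics/gs.png

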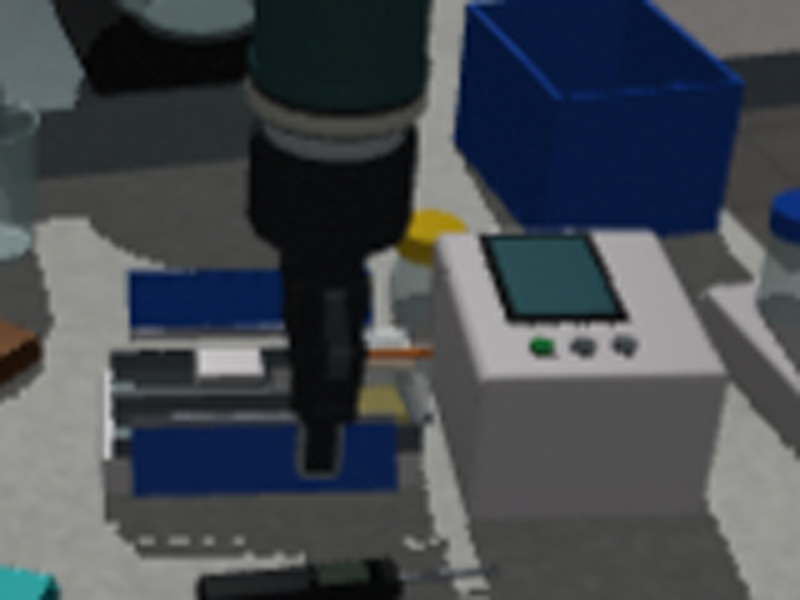

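View pics/gw.png

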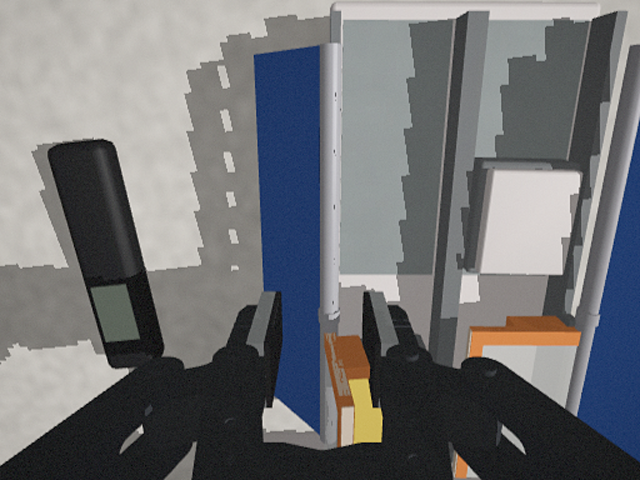

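Emit:
arm_command(
  targets=[
    [1,-0.2,0,0],
    [1,-0.2,0,0],
    [1,-0.2,0,0],
    [0,0,0,0],
    [0,0,0,0],
  ],
)

```text
time_s: 8.77
tcp_pos: [0.6047, 0.0483, 0.1973]
ee_rot: [-0.447, 0.55, 0.455, 0.539]
contact_force: [-18.9, -4.9, 18.9]
opening: 0.0301
```

```bash
python3 look.py h;python3 - <<'E'
from fit import *
sd=camera_info("side");p=[.6068,.0934,-.1868]
print(((proj(sd["mtx"],sd["T"],R2w(p,[[53,-7,39],[53,-35,39],[49,-21,39],[53,-21,39],[-85,-72,63],[45,71,63.6]]))-[210,90])*5).round(0))
E
```

```text
8.7667 tcp reader [  6.3 -44.7 197.3] F [-18.9  -4.9  18.9] 0.03007682998844983
[[402. 382.]
 [410. 412.]
 [398. 397.]
 [406. 397.]
 [133. 420.]
 [370. 265.]]
```

View pics/hs.png

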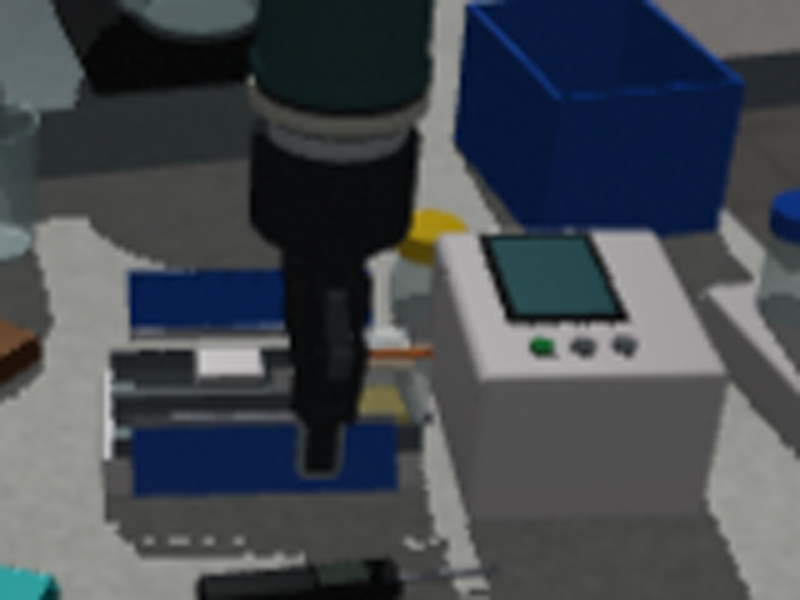

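Emit:
arm_command(
  targets=[
    [-4,0.8,0,0],
    [-4,0.8,0,0],
    [-4,0.8,0,0],
    [-4,0.7,0,0],
    [-4,0.8,0,0],
    [-4,0.7,0,0],
    [-4,0.8,0,0],
    [-4,0.7,0,0],
    [-4,0.8,0,0],
    [-4,0.7,0,0],
    [-4,0.8,0,0],
    [0,0,0,0],
  ],
)

```text
time_s: 9.87
tcp_pos: [0.5693, 0.0561, 0.1997]
ee_rot: [-0.453, 0.544, 0.449, 0.546]
contact_force: [2.5, -7.4, 7.2]
opening: 0.0301
```

```bash
python3 look.py i
```

```text
9.8667 tcp reader [-29.9 -43.6 199.7] F [ 2.5 -7.4  7.2] 0.030084111411274206
```

View pics/is.png

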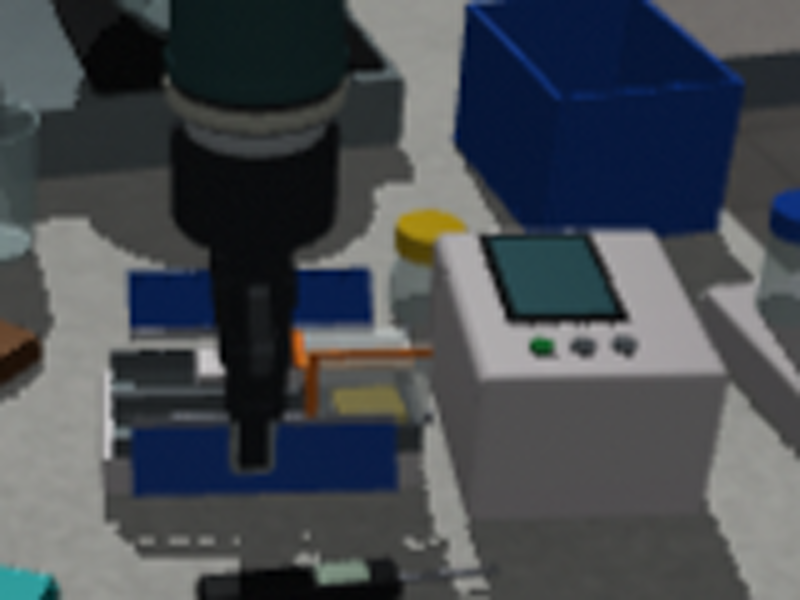

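View pics/iw.png

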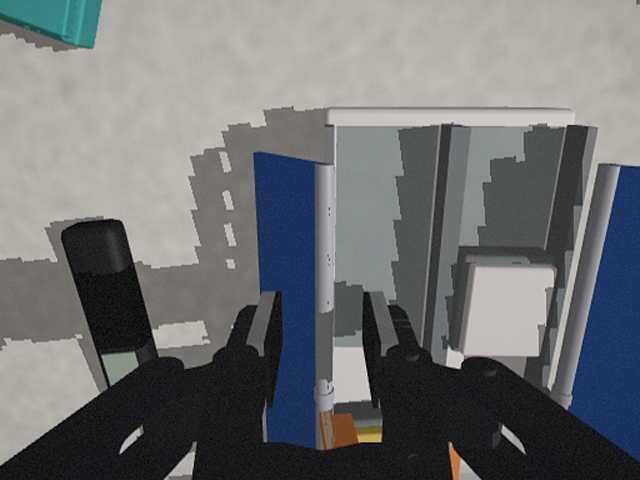

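Emit:
arm_command(
  targets=[
    [0,0,5,0],
    [0,0,5,0],
    [0,0,5,0],
    [0,0,5,0],
    [0,0,5,0],
    [0,0,5,0],
    [0,0,5,0],
    [0,0,5,0],
    [0,0,8,0],
    [0,0,15,0],
    [0,0,20,0],
    [-5,0,20,0],
    [-10,0,20,0],
    [-10,0,20,0],
    [-10,0,20,0],
    [0,0,20,0],
    [0,0,0,0],
    [0,0,0,0],
    [0,0,0,0],
  ],
)

```text
time_s: 11.55
tcp_pos: [0.5323, 0.0571, 0.3814]
ee_rot: [-0.451, 0.545, 0.451, 0.545]
contact_force: [0.0, -0.4, -0.0]
opening: 0.0296
```

```bash
python3 look.py j; python3 - <<'E'
from station import *
import cv2
cv2.imwrite("pics/jc.png",cv2.resize(snapshot("scene")[180:340,200:360],(592,592),interpolation=cv2.INTER_CUBIC))
E
```

```text
11.55 tcp reader [-66.4 -49.5 381.4] F [ 0.  -0.4 -0. ] 0.02958958741214596
```

View pics/js.png

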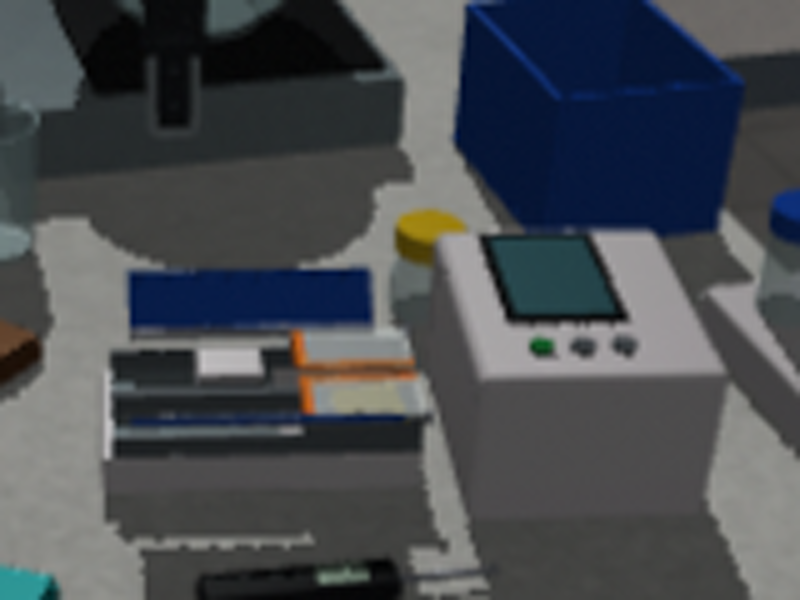

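View pics/jw.png

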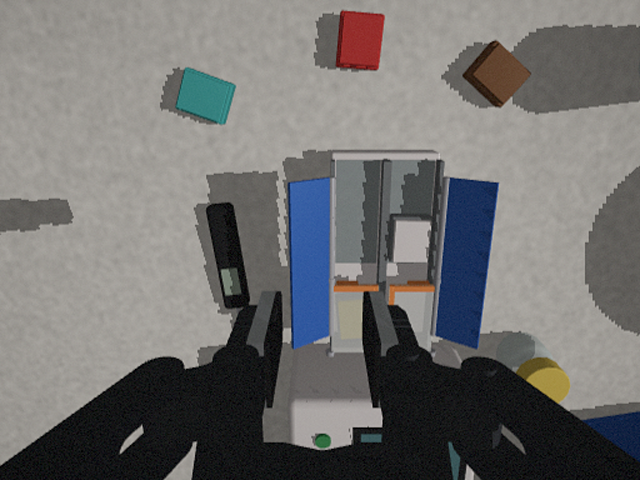

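View pics/jc.png

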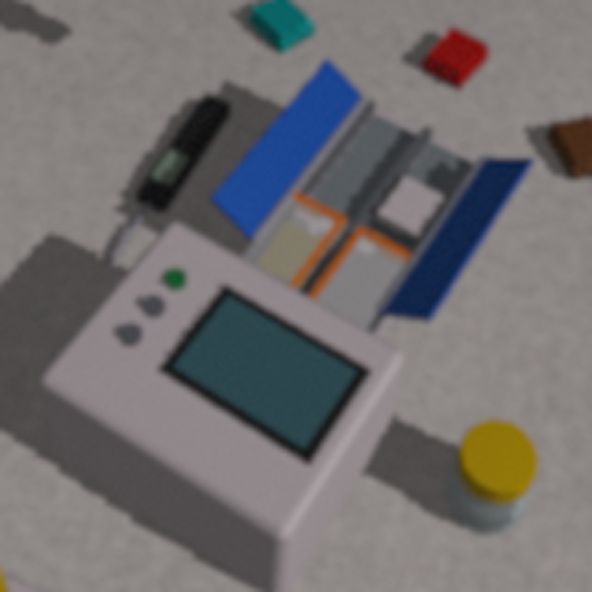

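```bash
python3 - <<'E'
import cv2
from fit import *
from station import snapshot
A=np.array;p=[.6068,.0934,-.1868]
for n,(a,b,c,d) in {"side":(150,185,235,300),"scene":(215,265,260,310)}.items():
    ci=camera_info(n);K,T=ci["mtx"],ci["T"]
    for im in (cv2.imread(f"pics/{n}0.png"),snapshot(n)):
        f=im.astype(int);m=((f[...,1]+f[...,2])/2-f[...,0]>22)&(abs(f[...,1]-f[...,2])<32)
        k=np.zeros(m.shape,np.uint8);k[a:b,c:d]=m[a:b,c:d]
        N,l,s,ct=cv2.connectedComponentsWithStats(k);i=1+s[1:,4].argmax()
        u=ct[i];q=T[:3,:3]@np.linalg.solve(K,[u[0],u[1],1]);P=T[:3,3]+q*(.039-T[2,3])/q[2]
        x,y=P[:2]-p[:2];C,S=np.cos(p[2]),np.sin(p[2]);print(n,s[i],u.round(1),1000*(C*x+S*y),1000*(-S*x+C*y))
E
```

```text
side [250 167  15   7  84] [257.1 169.8] -32.91860325634385 -19.857422455671458
side [273 166  17   6  50] [281.7 168.1] 29.870332212029833 -14.491314031207631
scene [285 220  19  16 188] [293.7 227.4] -30.742133833289202 -22.58918901041669
scene [278 245   8  12  14] [281.1 250.7] 37.575080492329555 -13.830596039134363
```

```bash
python3 - <<'E'
import cv2
from fit import *
from station import snapshot
A=np.array;p=[.6068,.0934,-.1868]
for n,(a,b,c,d) in {"side":(150,185,235,300),"scene":(215,265,255,310)}.items():
    ci=camera_info(n);K,T=ci["mtx"],ci["T"]
    for j,im in enumerate((cv2.imread(f"pics/{n}0.png"),snapshot(n))):
        f=im.astype(int);t=22 if j==0 else 9
        m=((f[...,1]+f[...,2])/2-f[...,0]>t)&(f[...,2]-f[...,1]<20)&(f[...,1]-f[...,0]>t-1)
        k=np.zeros(m.shape,np.uint8);k[a:b,c:d]=m[a:b,c:d]
        k=cv2.morphologyEx(k,cv2.MORPH_CLOSE,np.ones((3,3)))
        N,l,s,ct=cv2.connectedComponentsWithStats(k);i=1+s[1:,4].argmax()
        pts=np.argwhere(l==i)[:,::-1].astype(np.float32)
        u=ct[i];q=T[:3,:3]@np.linalg.solve(K,[u[0],u[1],1]);P=T[:3,3]+q*(.039-T[2,3])/q[2]
        x,y=P[:2]-p[:2];C,S=np.cos(p[2]),np.sin(p[2]);print(n,s[i],u.round(1),1000*(C*x+S*y),1000*(-S*x+C*y))
im=snapshot("side")[155:185,260:310];cv2.imwrite("pics/k.png",cv2.resize(im,(800,480),interpolation=cv2.INTER_NEAREST))
E
```

```text
side [250 167  15   7  44] [257.  169.5] -32.96930857740336 -18.219749536122247
side [276 166  17   7  84] [283.4 168.8] 33.853898744872424 -17.479588026886553
scene [285 224  19  12  32] [294.8 229.7] -26.728032433052057 -17.20197546005767
scene [270 240  17  16 140] [277.6 247.5] 34.775360626229656 -24.397568667417588
```

View pics/k.png

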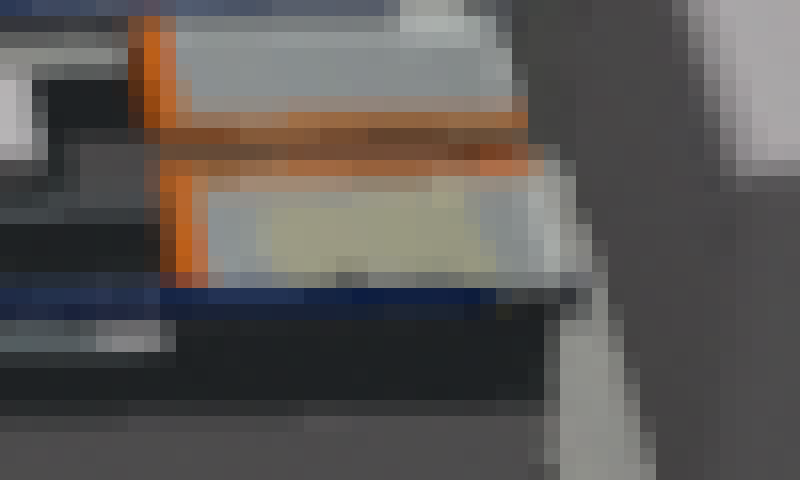

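Emit:
arm_command(
  targets=[
    [-10,4,-10,0],
    [-10,4,-10,0],
    [-10,4,-10,0],
    [-10,4,-10,0],
    [-10,4,-10,0],
    [0,0,0,0],
    [0,0,0,0],
    [0,0,0,0],
  ],
  fingers=1,
)

```text
time_s: 12.62
tcp_pos: [0.4835, 0.077, 0.3322]
ee_rot: [-0.451, 0.545, 0.45, 0.545]
contact_force: [0.8, 0.0, -0.4]
opening: 0.0852
```

```bash
python3 - <<'E'
from station import *
import cv2,numpy as np
s=read_state();print(s["time_s"],s["tcp_pos"],abs(s["joint_velocities"]).max())
im=snapshot("wrist");np.savez("w3.npz",p=s["tcp_pos"],q=s["ee_rot"]);cv2.imwrite("pics/w3.png",im)
cv2.imwrite("pics/w3z.png",cv2.resize(im[130:280,220:400],None,fx=4,fy=4,interpolation=cv2.INTER_CUBIC))
E
```

```text
12.6167 [0.48352958 0.07697376 0.33222455] 0.014764388675544493
```

View pics/w3z.png

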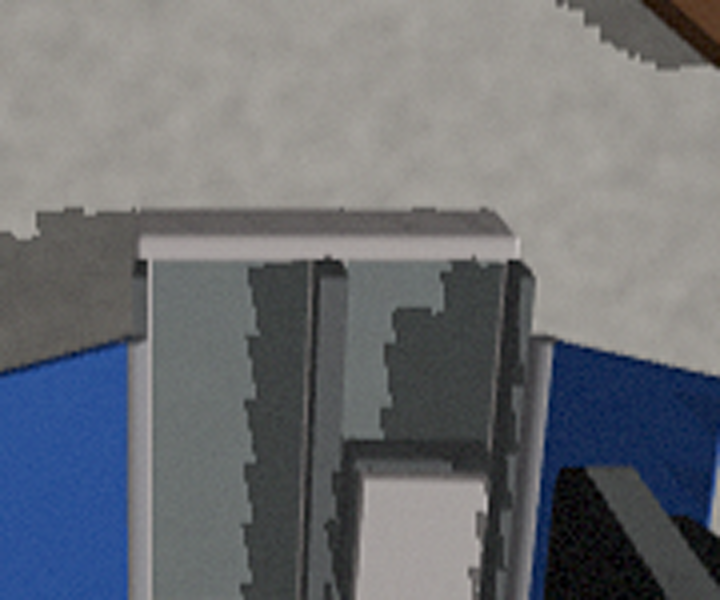

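Emit:
arm_command(
  targets=[
    [20,-4,0,0],
    [20,-4,0,0],
    [20,-4,0,0],
    [20,-4,0,0],
    [20,-4,0,0],
    [20,-4,0,0],
    [0,0,0,0],
    [0,0,0,0],
    [0,0,0,0],
  ],
)

```text
time_s: 13.42
tcp_pos: [0.6025, 0.0529, 0.3318]
ee_rot: [-0.45, 0.545, 0.451, 0.545]
contact_force: [0.0, 0.1, 0.4]
opening: 0.0849
```

```bash
python3 - <<'E'
from station import *
import cv2,numpy as np
s=read_state();print(s["time_s"],s["tcp_pos"],abs(s["joint_velocities"]).max())
im=snapshot("wrist");np.savez("w3.npz",p=s["tcp_pos"],q=s["ee_rot"]);cv2.imwrite("pics/w4.png",im)
cv2.imwrite("pics/w4z.png",cv2.resize(im[70:270,150:400],None,fx=3,fy=3,interpolation=cv2.INTER_CUBIC))
E
```

```text
13.4167 [0.60248441 0.05292993 0.33178528] 0.02398248108227379
```

View pics/w4z.png

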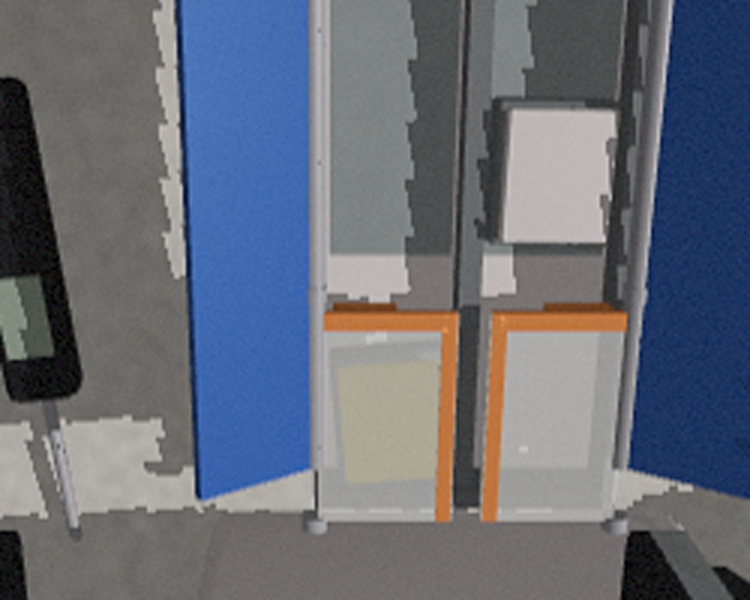

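```bash
python3 - <<'E'
from fit import *
from scipy.spatial.transform import Rotation as R
A=np.array;w=camera_info("wrist");d=np.load("w3.npz");Tt=np.eye(4);Tt[:3,:3]=R.from_quat(d["q"]).as_matrix();Tt[:3,3]=d["p"];T=Tt@w["T_tool_cam"];K=w["mtx"]
p=[.6068,.0934,-.1868]
def back(u,z):
    uv=A(u)/3+[150,70];q=T[:3,:3]@np.linalg.solve(K,[*uv,1]);P=T[:3,3]+q*(z-T[2,3])/q[2];x,y=P[:2]-p[:2];C,S=np.cos(p[2]),np.sin(p[2]);return (1000*A([C*x+S*y,-S*x+C*y])).round(1)
print("flap",[back(u,.044) for u in [(325,312),(627,311),(318,521),(613,521)]])
print("yel",[back(u,.039) for u in [(339,367),(437,361),(345,484),(437,477)]])
print("base rear",[back(u,.030) for u in [(330,350),(440,338)]])
print("whi",[back(u,.039) for u in [(508,107),(616,110),(605,243),(500,242)]])
E
```

```text
flap [array([  0.1, -39.6]), array([ 0., 39.]), array([ 60.6, -41.7]), array([60.8, 40.5])]
yel [array([ 17. , -35.9]), array([15.3, -9.4]), array([ 51.7, -34.1]), array([49.6, -8.3])]
base rear [array([ 15.1, -38.2]), array([11.7, -7.8])]
whi [array([-51.6,   6.2]), array([-50.8,  33.2]), array([-17. ,  33.2]), array([-17.3,   5.9])]
```

```bash
python3 -c "
from station import *
print(close_job())"
```

```text
the job is handed in; nothing more can be done
None
```

The yellow cassette is loaded in the right lane and the job is handed in. It took 13.4 s, and no verdict was reported.

**What I did:**
- One fingertip pressed the right blue tab down, which opened the flap while the cassette was still in front of it.
- The other fingertip pushed the cassette in until it stalled against the back stop at about 19 N.
- I then backed the arm out along the lane and lifted clear, and the flap shut over the cassette.

**Last checks:**
- **Flaps:** Both lie level in the final pictures and look as they did at the start.
- **Cassette position:** It lies under the clear flap with its centre at about x = 34 mm, measured to about 1 mm. The required minimum is 32 mm and fully home is 36 mm.
- **Cassette angle:** It ended turned about 3–4° in the lane. One corner appears to rest on the stop, which would explain it stopping about 2 mm short of 36.
- **White cassette:** Its measured centre stayed within about 1 mm of where it started.
- **Bystanders:** The thermometer and jar look unmoved. I did not re-check the marker, beaker, cup or spatula at the end, and the arm did not go near them.
- **Arm:** It stands clear of everything, with contact force near zero.

**A check that disagreed:** Two colour-threshold estimates of the cassette gave 30 and 38 mm. Those masks caught only part of the cap through the flap. Better masks gave 34 and 35 mm, which agrees with the close wrist view.

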